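# Put the honing steel into the spice carousel and bring the salt round to the front

## Robot

A 7-joint arm with a two-finger parallel gripper is mounted at the origin on a cart in front of the work surface, level with it; the furniture and walls round the work are solid. World frame = base frame: x ahead of the robot, y to its left, z up, the work surface at z = 0. Lengths are in m, angles in degrees, forces in N, time in s.
With the tool pointing down it reaches from about 0.425 to 0.875 m from the base axis. Payload 4.7 kg.
Tool frame: the origin (TCP) lies on the centre line of the jaws, within the pads' length; the fingertips stand 14 mm ahead of it and the grasp point (between the pads) lies 5 mm behind it; z points along the fingers, y is the line along which they close (so a half turn about z gives the same grasp; the last joint's range is limited). The gripper opens to 87 mm and grips with 3 to 60 N. Pads are 19 mm wide; open, the fingers measure 117 mm over their backs; the gripper's body (75 mm by 190 mm) begins 51 mm behind the grasp point.
Start: joints at [-70.01, 18.392, -4.016, 83.108, 1.295, 78.541, -3.26], TCP at [0.214, 0.614, 0.203] pointing down, gripper open.
Joint ranges: [-163.93, 163.93], [-17.29, 119.83], [-79.2, 71.16], [3.27, 140.29], [-89.18, 269.18], [5.43, 117.66], [-154.24, 154.24]. Speed limits (degrees/s): [147.25, 147.25, 180, 180, 180, 180, 180].

## Interface

Orientations are given as [roll, pitch, yaw] about the fixed x, y, z axes, in that order (R = Rz(yaw) Ry(pitch) Rx(roll)).
In Python, from cell import env gives the robot as it stands.
- The arm moves only by the tool jog_arm, never from a script. Its argument "motion" is a list that holds one entry, the list of rows, each a list of 7 numbers: the shift along the tool's x, y, z in units of 0.1 m (1.0 is 0.1 m), then the turn, a rotation vector about the tool's x, y, z in units of 180 degrees (1.0 is 180 degrees), then the closure, from 0 (fully open) to 1 (shut). A call has 1 to 5 rows; each row is the pose to reach, as a shift and turn from the pose commanded when the call began, along the tool's axes at that moment, turning the shorter way round; what a row does not reach only later rows make up. A row lasts 1/10 s, in which the tool goes at most 50 mm and 8.59 degrees, less where a joint would pass 70% of its speed; a pose out of reach is approached as far as the arm can. A call with a number of a shift or a turn outside -1 to 1 is refused whole. A call with a gripper value outside its range is refused whole. The fingers move at their own pace and stop on an object; "grip_force" is the grip in N (left out, the last holds). Time passes only in rows, so rows that repeat a pose let the fingers close. It gives the time, the measured TCP pose, the force, the opening and the grip force at its end, in the units of the state.
- env.get_obs(): the state, without advancing time (a new reading comes with each control period).
- env.read_camera(name): name is "scene" or "side" or "wrist"; returns (picture, depth): 400x640x3 uint8, red, green, blue; 400x640 float32, m along the optical axis (not along the pixel's ray), 0 where there is no reading.
- env.camera_info(name): a dict with "camera_matrix" (3x3 intrinsics, pixels), "k1" (the pictures are not rectified: a ray, as slopes to the right and down, at radius r is drawn at 1 + k1 r^2 times it, then the intrinsics apply), "origin" and "orientation" of the camera in the world; the wrist camera has in their place "mount" (4x4, takes a point from camera to tool coordinates, whose origin is the TCP and whose axes are the flange's). Camera axes: x right, y down, z forward; pixel columns grow to the right and rows downward; lengths in m; the calibration is good to about 2 mm. A picture is of the moment at which its call begins: read the wrist's pose just before it. camera_info takes no time and is no camera call.
- env.sign_off(): hands the job in; it is judged then, once.
The state is a dict: "time_s": time; "qpos": joint angles; "joint_velocities": joint speeds; "effort": joint torques, N m; "tool_pos": TCP position; "tool_rot": TCP orientation; "force": force on the tool from outside, world axes, zero at the start; "wrist_torque": the same for the moment, N m; "grip_width": finger opening in m; "grasp_force": force on a finger pad.
Only numpy, scipy, OpenCV 4.12 (cv2) and the standard library are available. Lean on these libraries where they do the work, as an engineer would, in place of code of your own. Each camera call takes 0.05 s, during which the arm holds its last target. There are 200 camera calls.

## Task

Take the honing steel out of its drying stand and put it away, point down, through the eyelet of the spice carousel until its guard rests on the eyelet. Then, using the steel's handle as the grip and not touching the jars, turn the carousel until the salt shaker stands squarely at the front of the wooden plinth, and finish there still gripping the handle and keeping the carousel still, so that the cook can take the salt. Leave the jars upright in their hoops and do not disturb the apple, the garlic and the tin.

Things in the scene. Friction and masses are not known exactly. Their poses are not given: they have to be found in the camera images.
- steel: short honing steel standing upright in the drying stand, point down, 187 mm long, 0.11 to 0.18 kg, round all along. Origin at the point, +z up to the handle. From the point: steel rod 10 mm across (first 8 mm tapered), round guard 28 mm across from 90 to 96 mm, round black handle 25 mm across from 96 to 187 mm
- steel_guard (a point): point on the steel's axis at the underside of its guard, 90 mm above the point
- steel_grip (a point): point on the steel's axis in the middle of the handle, 140 mm above the point; a good place to grip from above
- stand: white ceramic drying stand, fixed: an upright tube 44 mm across and 100 mm high on a round foot 72 mm across, with a 15 mm bore. The steel hangs in it by its guard, point 10 mm above the worktop. Origin at the centre of its underside
- plinth: fixed square wooden base of the carousel, 190 x 190 x 16 mm. Origin at the centre of its underside, under the turning axis; its -x axis points to its front, the side towards the robot, which carries a small steel card holder. It is turned at most 20 degrees from facing straight to the robot's side of the room (-x)
- turntable (a joint): angle of the carousel's round wooden deck (204 mm across, top 34 mm above the worktop), rad, 0 at the start, growing anticlockwise seen from above, 6.2 rad either way. Light greased bearing (friction 0.03 N m), stays where left. 72 mm from the axis are five places 72 degrees apart: four wire hoops (50 mm across, 42 mm above the deck), one jar in each, and the eyelet for the steel
- turntable_axis (a point): point on the turning axis at the top of the deck; turns with the deck, z up, -x pointing at the eyelet. On the axis stands a thin mast with a 20 mm ball, its top 122 mm above the deck
- ring_mouth (a point): centre of the eyelet's top face, 134 mm above the worktop; turns with the deck, starts within 35 degrees of the plinth's front. Vertical round hole 15 mm across, 10 mm thick, 34 mm outside, on an arm from the mast. Under it a cup on the deck, 18 mm inside, 14 mm high, takes the point. The rod turns freely in it: moving the handle along a circle swings the carousel, the wrist need not turn
- salt_shaker: small salt shaker, clear glass with a domed grey metal cap, 44 mm across, 90 mm high, the shortest of the four in the hoops, in any of the four. Loose. Origin at the centre of its underside
- spice_jar_a: glass spice jar with a yellow screw lid, 45 mm across, 107 mm high, in a hoop, loose. Origin at the centre of its underside
- spice_jar_b: a second spice jar like the first
- dropper_bottle: slim dark bottle with a black dropper top, 33 mm across, 102 mm high, in a hoop, loose. Origin at the centre of its underside
- apple_1: apple, 72 mm across, 63 mm high, on the worktop between stand and carousel; a bystander. Origin at the centre of its underside
- garlic_1: bulb of garlic, 60 mm across, 59 mm high, near the front edge of the worktop; a bystander. Origin at the centre of its underside
- tin_1: food tin, 76 mm across, 58 mm high, left of the carousel; a bystander. Origin at the centre of its underside
There are look-alikes about, which are no part of the job. Leave any purple look-alike of the spice_jar_a alone.

How it is judged (in metres and radians):
On the way, in this order (a step that is already met when the one before it is completed fails the run):
1. the steel is through the eyelet, its guard resting on it (horizontal distance between steel_guard and ring_mouth below 0.006 m and z of steel_guard in the frame of ring_mouth between -0.005 and 0.005 m and angle between steel's own z axis and vertical below 0.12 rad), for 0.2 s.
2. the salt shaker is at the front of the plinth, the carousel still, the steel in the eyelet and gripped (all of step 1 and x of salt_shaker in the frame of plinth below -0.05 m and y of salt_shaker in the frame of plinth between -0.013 and 0.013 m and velocity of joint turntable between -0.08 and 0.08 rad/s and contact force between the fingers and steel above 4 N), for 0.3 s.
At the end, for the whole second after the job is handed in: Steel in the eyelet: guard within 5 mm of resting on it, 6 mm of its centre, upright within 7 degrees. Salt shaker at the plinth's front within 13 mm of its centre line. Carousel still (under 0.08 rad/s), fingers gripping the steel with over 4 N, all four jars upright in their hoops (all of step 2 and angle between each of salt_shaker, spice_jar_a, spice_jar_b, dropper_bottle's own z axis and vertical below 0.15 rad and horizontal distance between each of salt_shaker, spice_jar_a, spice_jar_b, dropper_bottle and turntable_axis below 0.09 m and z of each of salt_shaker, spice_jar_a, spice_jar_b, dropper_bottle in the frame of turntable_axis below 0.01 m); the arm keeps its last pose, push and grip.
It fails at once if the robot touches a jar (contact force between any of the arm, the fingers and salt_shaker above 1 N or contact force between any of the arm, the fingers and spice_jar_a above 1 N or contact force between any of the arm, the fingers and spice_jar_b above 1 N or contact force between any of the arm, the fingers and dropper_bottle above 1 N).
It fails at once if a jar is tipped or leaves the carousel (angle between any of salt_shaker, spice_jar_a, spice_jar_b, dropper_bottle's own z axis and vertical above 0.4 rad or horizontal distance between any of salt_shaker, spice_jar_a, spice_jar_b, dropper_bottle and turntable_axis above 0.1 m).
It fails at once if the apple, garlic or tin is disturbed (distance of any of apple_1, garlic_1, tin_1 from where it was at the start of the episode above 0.025 m).
It also fails if it takes over 54 s, if anything falls off the work surface, if the arm or the gripper's body presses on something with over 40 N, if the wrist force passes 120 N, or if a joint passes its speed limit or range.

## Working session

There is one attempt and no reset: what is moved stays moved. The work goes in short steps, Python scripts to look and compute and a tool call to move; the robot and the scene stay as the last step left them, time stands still between calls to the robot, and variables do not carry over. Pictures are saved under pics/ and viewed, at most 10 in all, crops included, and the job is handed in when it is done.

Besides the shell and the picture viewer there is one more tool, called after "Emit:" as name([rows], argument=value, ...), one row to a line, values as JSON. jog_arm: Moves the arm, as the interface text tells. Shifts and turns lie within -1 to 1; 1 stands for 0.1 m of shift or 180 degrees of turn. Its arguments: {"type":"object","properties":{"motion":{"type":"array","items":{"type":"array","items":{"type":"array","items":{"type":"number"}}}},"grip_force":{"type":"number"}},"required":["motion"]}

```bash
mkdir -p pics; ls; cat > h.py <<'E'
import numpy as np, cv2
from scipy.spatial.transform import Rotation as R
from cell import env
def cam(name):
    i=env.camera_info(name); K=np.array(i["camera_matrix"],float); k1=i["k1"]
    if "mount" in i:
        o=env.get_obs(); T=np.eye(4); T[:3,:3]=R.from_euler('xyz',o["tool_rot"],degrees=True).as_matrix(); T[:3,3]=o["tool_pos"]
        T=T@np.array(i["mount"])
        return K,k1,T[:3,:3],T[:3,3]
    q=np.array(i["orientation"],float)
    Rm=q if q.shape==(3,3) else R.from_euler('xyz',q,degrees=True).as_matrix()
    return K,k1,Rm,np.array(i["origin"],float)
def rays(c,uv):
    K,k1,Rm,t=c; uv=np.atleast_2d(np.asarray(uv,float))
    d=np.stack([(uv[:,0]-K[0,2])/K[0,0],(uv[:,1]-K[1,2])/K[1,1]],1); s=d.copy()
    for _ in range(20): s=d/(1+k1*(s**2).sum(1,keepdims=True))
    return np.c_[s,np.ones(len(s))]
def plane(c,uv,z):
    r=rays(c,uv)@c[2].T; return c[3]+r*((z-c[3][2])/r[:,2])[:,None]
def pts(c,uv,depth):
    return (rays(c,uv)*np.asarray(depth)[:,None])@c[2].T+c[3]
def proj(c,P):
    K,k1,Rm,t=c; p=(np.atleast_2d(P)-t)@Rm; s=p[:,:2]/p[:,2:]; s=s*(1+k1*(s**2).sum(1,keepdims=True))
    return s*[K[0,0],K[1,1]]+[K[0,2],K[1,2]]
def cloud(c,D):
    v,u=np.mgrid[0:D.shape[0],0:D.shape[1]]
    P=pts(c,np.c_[u.ravel(),v.ravel()],D.ravel()).reshape(*D.shape,3); P[D==0]=np.nan; return P
E
python3 - <<'E'
from h import *
for n in("scene","side"):
    i=env.camera_info(n); print(n,i)
    c=cam(n); I,D=env.read_camera(n); np.savez("pics/%s0.npz"%n,I=I,D=D)
    cv2.imwrite("pics/%s0.png"%n,I[...,::-1])
print(env.camera_info("wrist")); print(env.get_obs())
E
```

```text
pics
scene {'camera_matrix': array([[482.96664369,   0.        , 318.8344066 ],
       [  0.        , 482.96664369, 210.70564192],
       [  0.        ,   0.        ,   1.        ]]), 'k1': 0.04783181692685705, 'origin': array([0.186162  , 1.23806149, 1.05343472]), 'orientation': array([-126.5962152 ,   -0.93568572, -162.60669172])}
side {'camera_matrix': array([[454.74470417,   0.        , 316.18852435],
       [  0.        , 454.74470417, 206.06247562],
       [  0.        ,   0.        ,   1.        ]]), 'k1': -0.06584506314109335, 'origin': array([ 1.17647175, -0.62353959,  1.53638734]), 'orientation': array([-148.02153996,   -0.87007633,   48.00763029])}
{'camera_matrix': array([[277.08123583,   0.        , 323.0700147 ],
       [  0.        , 277.08123583, 198.46213125],
       [  0.        ,   0.        ,   1.        ]]), 'k1': 0.0053550074854494985, 'mount': array([[-8.31665711e-04, -9.69490654e-01, -2.45126866e-01,
         6.61453408e-02],
       [ 9.99999280e-01, -5.94172015e-04, -1.04281061e-03,
        -2.49100865e-04],
       [ 8.65347617e-04, -2.45127557e-01,  9.69490450e-01,
        -1.81796837e-01],
       [ 0.00000000e+00,  0.00000000e+00,  0.00000000e+00,
         1.00000000e+00]])}
{'time_s': 0.1, 'qpos': array([-70.01117277,  18.43493073,  -4.01492803,  83.16482976,
         1.29446792,  78.54146467,  -3.25972531]), 'joint_velocities': array([-0.03125168,  0.0075077 , -0.06499369, -0.06830885, -0.02846698,
       -0.08075974, -0.13923724]), 'effort': array([-2.10900826e-04, -4.92575383e+01, -4.05522035e-01, -3.13397527e+01,
       -6.40920061e-02,  3.96713137e-02,  7.79858942e-05]), 'tool_pos': array([0.21344362, 0.61341877, 0.2017965 ]), 'tool_rot': array([-1.79903970e+02,  5.00297991e-03,  1.60820299e+02]), 'force': array([ 1.03986684, -0.75866845, -0.43537007]), 'wrist_torque': array([ 0.02711058,  0.02822958, -0.04151262]), 'grasp_force': 0.0, 'grip_width': 0.08710510948550818}
```

View both.

View pics/scene0.png

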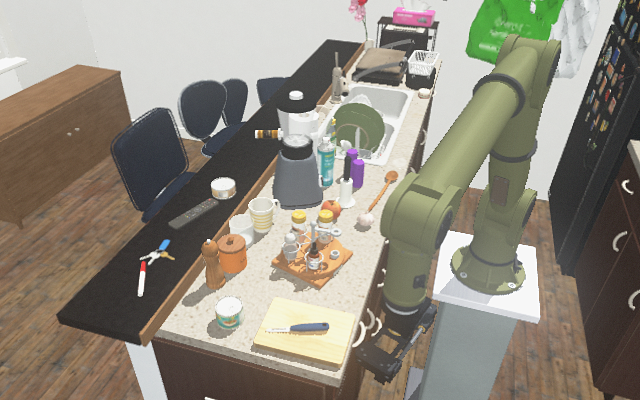

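View pics/side0.png

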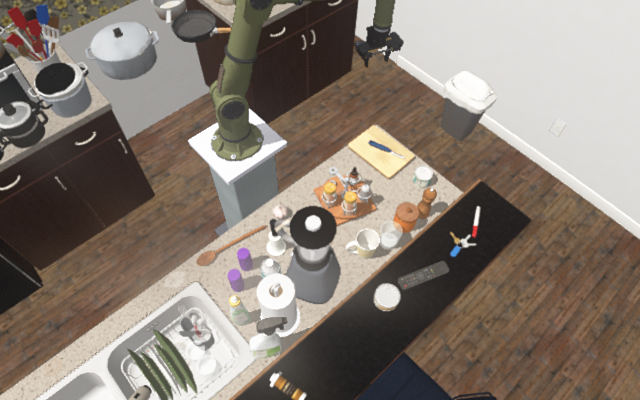

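```bash
python3 - <<'E'
import cv2
a=cv2.imread("pics/scene0.png")[195:295,260:365]; b=cv2.imread("pics/side0.png")[160:260,300:395]
cv2.imwrite("pics/c1.png",cv2.resize(a,None,fx=6,fy=6,interpolation=cv2.INTER_CUBIC))
cv2.imwrite("pics/c2.png",cv2.resize(b,None,fx=6,fy=6,interpolation=cv2.INTER_CUBIC))
E
```

```text
(no output)
```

View pics/c1.png

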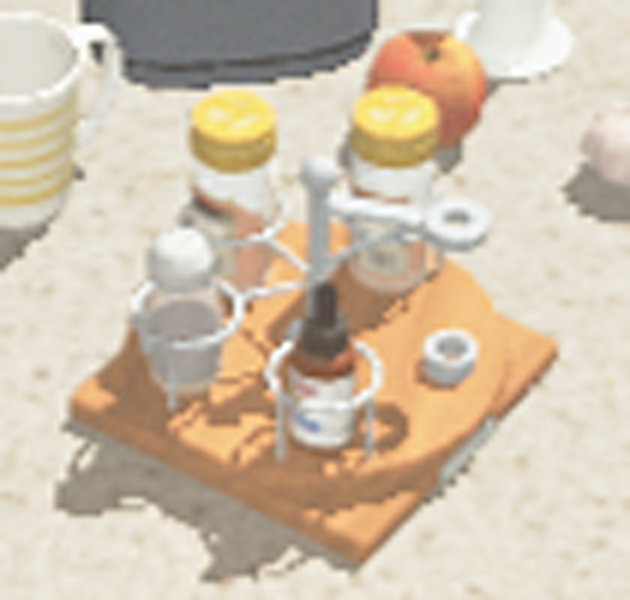

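View pics/c2.png

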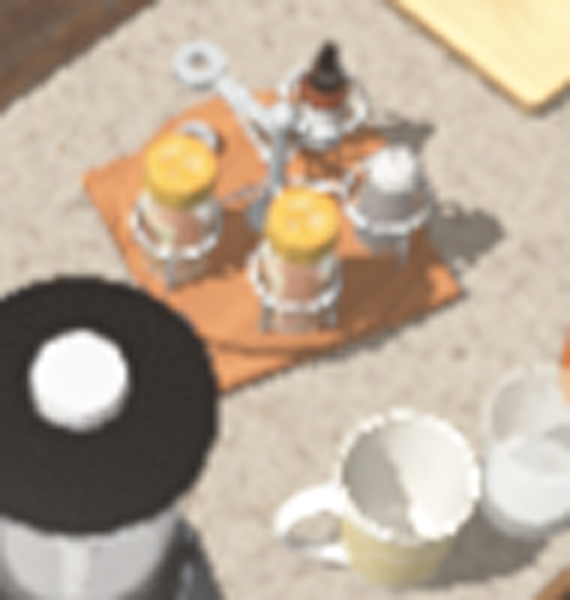

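The scene crop shows the eyelet at about (336,231), the mast ball at (313,223), the salt shaker, with its grey dome, at (290,237), the dropper at (314,247) and the card holder at (338,270). In the side crop the eyelet is at (333,170) and the salt shaker at (365,188).

```bash
python3 - <<'E'
from h import *
f=lambda o:(lambda L:[((x+.5)/6-.5+o[0],(y+.5)/6-.5+o[1]) for x,y in L])
cs,cd=cam("scene"),cam("side"); np.set_printoptions(precision=4,suppress=True)
S=f((260,195))([(458,218),(320,172)]); T=f((300,160))([(199,63),(283,115)])
def tri(u,v):
    r1=(rays(cs,u)@cs[2].T)[0]; r2=(rays(cd,v)@cd[2].T)[0]
    a=np.linalg.lstsq(np.c_[r1,-r2],cd[3]-cs[3],rcond=None)[0]
    p,q=cs[3]+a[0]*r1,cd[3]+a[1]*r2; return (p+q)/2,np.linalg.norm(p-q)
for u,v in zip(S,T): print(tri(u,v))
print("ring plane",plane(cs,S[0],.134),plane(cd,T[0],.134)); print("ball",plane(cs,S[1],.146),plane(cd,T[1],.146))
P=plane(cs,f((260,195))([(70,400),(360,560),(555,350)]),.016); print("plinth scene",P, (P[0]+P[2])/2, np.linalg.norm(np.diff(P,axis=0),axis=1))
P=plane(cd,f((300,160))([(85,185),(220,387),(465,295)]),.016); print("plinth side",P,(P[0]+P[2])/2,np.linalg.norm(np.diff(P,axis=0),axis=1))
for n,c in(("scene",cs),("side",cd)):
    z=np.load("pics/%s0.npz"%n); I,D=z["I"].astype(int),z["D"]; C=cloud(c,D)
    # everything tall over the worktop, top of handle ~0.197
    m=(C[...,2]>.10)&(C[...,2]<.21)&(I.max(2)<70)&(C[...,0]>.3)&(C[...,0]<.75)&(abs(C[...,1])<.45)
    k,l,s,ce=cv2.connectedComponentsWithStats(m.astype(np.uint8))
    for j in range(1,k):
        if s[j,4]>8:
            q=C[l==j]; t=q[q[:,2]>q[:,2].max()-.012]; print(n,s[j],ce[j],q.mean(0),q[:,2].max(),t.mean(0),len(t))
E
```

```text
(array([0.4619, 0.134 , 0.1348]), np.float64(0.0005852036724416008))
(array([0.5336, 0.1381, 0.1494]), np.float64(0.0010243523747263295))
ring plane [[0.4624 0.1332 0.134 ]] [[0.4612 0.1344 0.134 ]]
ball [[0.5353 0.1342 0.146 ]] [[0.5315 0.1398 0.146 ]]
plinth scene [[0.6499 0.2022 0.016 ]
 [0.4709 0.265  0.016 ]
 [0.4176 0.0834 0.016 ]] [0.5338 0.1428 0.016 ] [0.1897 0.1893]
plinth side [[0.4246 0.0711 0.016 ]
 [0.5983 0.032  0.016 ]
 [0.6545 0.2004 0.016 ]] [0.5396 0.1357 0.016 ] [0.178  0.1775]
scene [282 149  30  11 111] [296.2613 155.6486] [ 0.686  -0.1411  0.2028] 0.20999998471779946 [ 0.6841 -0.1423  0.2043] 92
side [271 220   6  15  40] [272.75 226.75] [ 0.5219 -0.207   0.1744] 0.20214169142518723 [ 0.5189 -0.2048  0.197 ] 19
```

```bash
python3 - <<'E'
from h import *
H=np.zeros((22,30))
for n in("scene","side"):
    z=np.load("pics/%s0.npz"%n); C=cloud(cam(n),z["D"]).reshape(-1,3)
    C=C[np.isfinite(C[:,0])&(C[:,2]<.6)]
    i=((C[:,0]-.3)/.025).astype(int); j=((C[:,1]+.4)/.025).astype(int)
    ok=(C[:,0]>.3)&(i<22)&(C[:,1]>-.4)&(j<30); np.maximum.at(H,(i[ok],j[ok]),C[ok,2])
print("cols y*100:",[int(100*(-.4+.025*j)) for j in range(30)])
for i in range(22): print("%.3f"%(.3+.025*i),' '.join('%3d'%(h*1000) if h>.02 else '  .' for h in H[i]))
c=cam("side"); z=np.load("pics/side0.npz"); C=cloud(c,z["D"])
q=C[215:265,255:295].reshape(-1,3); q=q[(abs(q[:,2]-.197)<.004)]; print("top pts",len(q),q.mean(0),q.min(0),q.max(0))
E
```

```text
cols y*100: [-40, -37, -35, -32, -30, -27, -25, -22, -20, -17, -15, -12, -9, -7, -4, -2, 0, 2, 4, 7, 9, 12, 15, 17, 20, 22, 25, 27, 30, 32]
0.300   .   .   .   .   .   .   .   .   .   .   .   .   .   .   .   .   .   .   .   .   .   .   .   .   .   .   .   .   .   .
0.325   .   .   .   .   .   .   .   .   .   .   .   .   .   .   .   .   .   .   .   .   .   .   .   .   .   .   .   .   .  24
0.350   .   .   .   .   .   .   .   .   .   .   .   .   .   .   .   .   .   .   .   .   .   .   .   .   .   .   .   .   .  34
0.375  22  23  21  21  22  21   .   .   .   .   .  43  46  32   .   .   .   .   .   .   .   .   .   .   .   .   .   .   .  31
0.400   .   .   .   .  27  21  22  24   .   .  29  58  58  44   .   .   .   .  23   .   .   .   .   .   .   .   .   .   .  29
0.425   .   .   .   .   .   .   .   .   .   .  28  50  54  42   .   .   .   .  21  37  41 138  42  39   .   .   .   .   .  32
0.450   .   .   .   .   .   .   .   .   .   .   .   .   .   .   .   .   .   .  45  41 140 141 139  40  42  20  21   .   .  28
0.475   . 107 114 114  62   .   . 103 101   .   .   .   .   .   .   .   .  80 
[... 1236 characters left out ...]
152   .   . 108 103  21 105 101  94  96  94  95  99 100  98  94   .   .
0.750 258 258 258 258   .  77 396 398 401 401 395 128  63   .   . 104 106   . 106 106  94  61  96  96 108 117  99  95 162 163
0.775 259 258 254 233   .   . 112 163 176 139  79   .   .   .   .  99 108 109 104  96  97   .  95  97 104 113  99 146 173 173
0.800 260   .   .   .   .   .   .  51  51  25   .   .   .   .   .   .   .   .   .  91  96 100  95   . 100  96  94   . 153 160
0.825 253  58  58  61  59  59  63  60  60  63  61  57  58  58  61  60  58  59  59  60  60  60  64  61  58  61  59  60  59  58
top pts 60 [ 0.57695369 -0.25212745  0.19763317] [ 0.50819026 -0.31773718  0.19301415] [ 0.67840657 -0.18828596  0.20098096]
```

Emit:
jog_arm([
  [[-0.83, -0.56, -1.0, 0, 0, -0.107, 0], [-0.83, -0.56, -1.0, 0, 0, -0.107, 0], [-0.83, -0.56, -1.0, 0, 0, -0.107, 0], [-0.83, -0.56, -1.0, 0, 0, -0.107, 0]],
])

```text
time_s: 0.5
tool_pos: [0.2793, 0.5318, 0.3083]
tool_rot: [179.7, 0.4, 179.7]
force: [0.6, -0.1, -0.2]
grip_width: 0.0869
grasp_force: 0.0
```

Emit:
jog_arm([
  [[-1, -1, -0.5, 0, 0, 0, 0], [-1, -1, -0.5, 0, 0, 0, 0], [-1, -1, -0.5, 0, 0, 0, 0], [-1, -1, -0.5, 0, 0, 0, 0]],
])

```text
time_s: 0.9
tool_pos: [0.3807, 0.4284, 0.3548]
tool_rot: [-180.0, 0.3, 179.3]
force: [-0.4, -1.1, 0.1]
grip_width: 0.0869
grasp_force: 0.0
```

Emit:
jog_arm([
  [[-0.7, -1, 0, 0, 0, 0, 0], [-0.7, -1, 0, 0, 0, 0, 0], [-0.7, -1, 0, 0, 0, 0, 0]],
])

```text
time_s: 1.2
tool_pos: [0.4466, 0.3295, 0.3519]
tool_rot: [-179.9, 0.0, 179.7]
force: [-0.1, -0.2, -0.8]
grip_width: 0.0868
grasp_force: 0.0
```

Emit:
jog_arm([
  [[-0.5, -1, 0, 0, 0, 0, 0], [-0.5, -1, 0, 0, 0, 0, 0], [-0.5, -1, 0, 0, 0, 0, 0]],
])

```text
time_s: 1.5
tool_pos: [0.4967, 0.2276, 0.3521]
tool_rot: [-179.8, 0.0, 179.5]
force: [0.1, -0.3, 0.2]
grip_width: 0.0867
grasp_force: 0.0
```

Emit:
jog_arm([
  [[0, -0.9, 0, 0, 0, 0, 0], [0, -0.9, 0, 0, 0, 0, 0], [0, -0.9, 0, 0, 0, 0, 0], [0, -0.9, 0, 0, 0, 0, 0], [0, -0.9, 0, 0, 0, 0, 0]],
])

```text
time_s: 2.0
tool_pos: [0.4936, 0.146, 0.3521]
tool_rot: [180.0, -0.1, -179.8]
force: [1.0, 1.5, -0.2]
grip_width: 0.0869
grasp_force: 0.0
```

```bash
python3 - <<'E'
from h import *
o=env.get_obs(); print(o["tool_pos"],o["tool_rot"],o["qpos"]); c=cam("wrist"); I,D=env.read_camera("wrist")
np.savez("pics/w1.npz",I=I,D=D,R=c[2],t=c[3],K=c[0],k1=c[1]); cv2.imwrite("pics/w1.png",I[...,::-1])
E
```

```text
[0.49362675 0.14602344 0.35210563] [ 1.79981445e+02 -5.52720972e-02 -1.79784584e+02] [-3.53512202e+01 -3.11159086e-01  1.59280427e+01  8.76943860e+01
  4.97381198e-02  9.26509167e+01  7.07942531e+01]
```

View pics/w1.png

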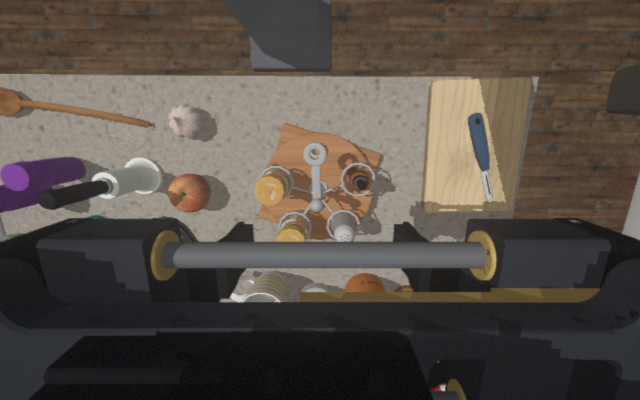

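The wrist view shows the eyelet at (315,153), the mast ball at (316,205), the salt cap at (343,232), the plinth's front corners at (285,124) and (381,153), and the steel's handle top near (47,198).

```bash
python3 - <<'E'
from h import *
np.set_printoptions(precision=4,suppress=True)
z=np.load("pics/w1.npz"); I,D=z["I"],z["D"]; c=(z["K"],float(z["k1"]),z["R"],z["t"]); C=cloud(c,D)
hsv=cv2.cvtColor(I,cv2.COLOR_RGB2HSV).astype(int)
v,u=np.mgrid[0:400,0:640]
m=(C[...,2]>.125)&(C[...,2]<.15)&(np.hypot(u-315,v-153)<16)&(hsv[...,1]<70)
q=C[m]; print("ring depth pts",len(q),"z",np.median(q[:,2]))
cn=max(cv2.findContours(m.astype(np.uint8),cv2.RETR_EXTERNAL,cv2.CHAIN_APPROX_NONE)[0],key=len)
print("bbox",cv2.boundingRect(cn),cv2.minEnclosingCircle(cn)); uc=cv2.minEnclosingCircle(cn)[0]
print("ring",plane(c,[uc],.134))
# hole: pixels inside ring not mask
f=np.zeros((400,640),np.uint8); cv2.drawContours(f,[cn],-1,1,-1); hmask=(f==1)&~m&(np.hypot(u-uc[0],v-uc[1])<6); print("hole",hmask.sum(),plane(c,[[u[hmask].mean(),v[hmask].mean()]],.134) if hmask.any() else 0)
b=(C[...,2]>.145)&(C[...,2]<.17)&(np.hypot(u-316,v-205)<12); print("ball",b.sum(),plane(c,[[u[b].mean(),v[b].mean()]],.150),C[b].mean(0))
P=plane(c,[[285,123.5],[381.5,153]],.016); print("plinth front",P,np.linalg.norm(P[1]-P[0])); d=P[1]-P[0]; print("yaw",np.degrees(np.arctan2(-d[0],d[1])))
h=(I.max(2)<75)&(u>30)&(u<120)&(v>170)&(v<215)
k,l,s,ce=cv2.connectedComponentsWithStats(h.astype(np.uint8)); j=1+np.argmax(s[1:,4]); print("handle",s[j],ce[j]); q=C[l==j]; print(np.nanmax(q[:,2]),np.nanmin(q[:,2]))
t=(l==j)&(C[...,2]>.19); print("top",t.sum(),u[t].mean(),v[t].mean(),plane(c,[[u[t].mean(),v[t].mean()]],.197),C[t].mean(0))
for n,(a,bb) in dict(salt=(343,232),drop=(359,180),y1=(271,189),y2=(293,232)).items(): print(n,C[bb,a])
E
```

```text
ring depth pts 372 z 0.13354789303212666
bbox (304, 142, 23, 27) ((315.1880798339844, 155.25228881835938), 13.30554485321045)
ring [[0.4644 0.1339 0.134 ]]
hole 75 [[0.4624 0.1335 0.134 ]]
ball 145 [[0.5336 0.1364 0.15  ]] [0.533  0.1365 0.1522]
plinth front [[0.4186 0.0764 0.016 ]
 [0.4708 0.2533 0.016 ]] 0.18447864511575365
yaw -16.426884267933357
handle [  31  174   78   35 1367] [ 65.556  193.2341]
0.19843577314882277 -0.0007345869922517068
top 350 49.2 199.3057142857143 [[ 0.5144 -0.1967  0.197 ]] [ 0.515  -0.1987  0.195 ]
salt [0.5858 0.1771 0.1218]
drop [0.5041 0.2008 0.112 ]
y1 [0.5122 0.0701 0.1422]
y2 [0.5787 0.1002 0.1409]
```

Emit:
jog_arm([
  [[0, -1, 0, 0, 0, 0, 0], [0, -1, 0, 0, 0, 0, 0], [0, -1, 0, 0, 0, 0, 0]],
])

```text
time_s: 2.35
tool_pos: [0.4946, 0.0371, 0.3532]
tool_rot: [-179.8, 0.1, 179.5]
force: [0.5, -0.5, 0.6]
grip_width: 0.087
grasp_force: 0.0
```

Emit:
jog_arm([
  [[0, -1, 0, 0, 0, 0, 0], [0, -1, 0, 0, 0, 0, 0], [0, -1, 0, 0, 0, 0, 0]],
])

```text
time_s: 2.65
tool_pos: [0.494, -0.063, 0.3532]
tool_rot: [-179.8, 0.0, 179.5]
force: [0.1, 0.5, -0.4]
grip_width: 0.0868
grasp_force: 0.0
```

Emit:
jog_arm([
  [[-0.1, -1, 0, 0, 0, 0, 0], [-0.1, -1, 0, 0, 0, 0, 0], [-0.1, -1, 0, 0, 0, 0, 0], [-0.1, -1, 0, 0, 0, 0, 0], [-0.1, -1, 0, 0, 0, 0, 0]],
])

```text
time_s: 3.15
tool_pos: [0.5052, -0.1534, 0.3524]
tool_rot: [180.0, -0.0, -179.7]
force: [-0.3, -0.1, -0.2]
grip_width: 0.0869
grasp_force: 0.0
```

```bash
python3 - <<'E'
from h import *
np.set_printoptions(precision=4,suppress=True)
o=env.get_obs(); print(o["tool_pos"],o["tool_rot"],o["qpos"]); c=cam("wrist"); I,D=env.read_camera("wrist")
np.savez("pics/w2.npz",I=I,D=D,R=c[2],t=c[3],K=c[0],k1=c[1]); C=cloud(c,D)
v,u=np.mgrid[0:400,0:640]
e=proj(c,[.515,-.198,.197])[0]; print("expect",e)
t=(C[...,2]>.19)&(C[...,2]<.21)&(np.hypot(u-e[0],v-e[1])<30)
k,l,s,ce=cv2.connectedComponentsWithStats(t.astype(np.uint8)); j=1+np.argmax(s[1:,4]); t=l==j
print("top",s[j],ce[j],plane(c,[ce[j]],.197),np.median(C[t],axis=0))
J=I[...,::-1].copy(); cv2.drawMarker(J,tuple(int(x) for x in ce[j]),(0,0,255),0,8); cv2.imwrite("pics/w2.png",J)
E
```

```text
[ 0.5052 -0.1534  0.3524] [ 179.9538   -0.0336 -179.7378] [-19.3968   0.9792  34.243   86.5601  -0.5874  92.6748 105.0776]
expect [287.759 191.331]
top [276 182  21  20 322] [285.646  191.2578] [[ 0.5149 -0.2006  0.197 ]] [ 0.515  -0.2006  0.1959]
```

View pics/w2.png

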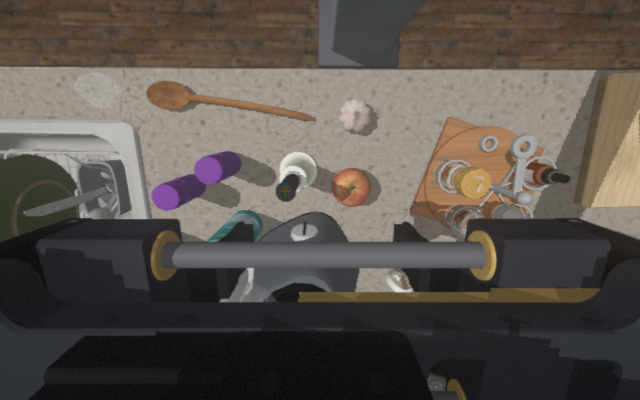

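Emit:
jog_arm([
  [[-0.1, -0.47, 0, 0, 0, 0, 0], [-0.1, -0.47, 0, 0, 0, 0, 0], [-0.1, -0.47, 0, 0, 0, 0, 0], [-0.1, -0.47, 0, 0, 0, 0, 0]],
])

```text
time_s: 3.6
tool_pos: [0.5151, -0.2009, 0.3526]
tool_rot: [179.9, -0.0, -179.8]
force: [-0.2, 0.3, 0.3]
grip_width: 0.0867
grasp_force: 0.0
```

```bash
python3 - <<'E'
from h import *
np.set_printoptions(precision=4,suppress=True)
z=np.load("pics/side0.npz"); A=cloud(cam("side"),z["D"]).reshape(-1,3)
z=np.load("pics/scene0.npz"); B=cloud(cam("scene"),z["D"]).reshape(-1,3)
o=env.get_obs(); print(o["tool_pos"],o["tool_rot"],o["qpos"]); c=cam("wrist"); I,D=env.read_camera("wrist"); C=cloud(c,D)
for n,P in(("side",A),("scene",B),("wrist",C[:215].reshape(-1,3))):
  for lo in np.arange(.14,.42,.04):
    q=P[(P[:,2]>lo)&(P[:,2]<lo+.04)&(abs(P[:,1]+.2)<.13)&(P[:,0]>.535)&(P[:,0]<.8)]
    if len(q)>5: print(n,"%.2f"%lo,len(q),np.sort(q[:,0])[[0,3,-1]],"y",q[:,1].min(),q[:,1].max())
v,u=np.mgrid[0:400,0:640]; e=proj(c,[.515,-.2006,.197])[0]
t=(C[...,2]>.19)&(C[...,2]<.21)&(np.hypot(u-e[0],v-e[1])<30)
k,l,s,ce=cv2.connectedComponentsWithStats(t.astype(np.uint8)); j=1+np.argmax(s[1:,4])
print("top",s[j],e,ce[j],plane(c,[ce[j]],.197))
E
```

```text
[ 0.5151 -0.2009  0.3526] [ 179.9395   -0.0041 -179.7649] [-15.9798   4.799   37.6099  83.4084  -2.9849  92.8091 111.623 ]
side 0.14 541 [0.5956 0.5978 0.7817] y -0.32999299580153674 -0.108234363276132
side 0.18 504 [0.6128 0.6167 0.7827] y -0.32925822477786043 -0.11268963097783169
side 0.22 453 [0.6271 0.6345 0.7794] y -0.32976165926831363 -0.1354732970702297
side 0.26 215 [0.599  0.6016 0.7576] y -0.24631980642449103 -0.15870553288005573
side 0.30 191 [0.5937 0.5989 0.761 ] y -0.24916975525653845 -0.1543150439498201
side 0.34 230 [0.5972 0.5996 0.7686] y -0.25299604708896734 -0.1597834594707498
side 0.38 1620 [0.6304 0.6335 0.77  ] y -0.25358848010582785 -0.1151924786058447
scene 0.14 651 [0.5962 0.598  0.7774] y -0.32973873468700243 -0.09781176398472713
scene 0.18 485 [0.6099 0.6164 0.7729] y -0.3298706420059285 -0.10501024152902949
scene 0.22 409 [0.6144 0.6177 0.7572] y -0.3294734548578184 -0.12149703044228755
scene 0.26 414 [0.5911 0.5938 0.7466] y -0.24169728212318264 -0.12297408534478449
scene 0.30 411 [0.5889 0.5911 0.7521] y -0.24061637261474167 -0.11831569378374818
scene 0.34 479 [0.5928 0.5967 0.7555] y -0.24110161140916597 -0.11001379808482081
scene 0.38 684 [0.6312 0.6332 0.7706] y -0.24470021671819286 -0.10753734515904623
top [313 174  21  20 325] [323.7663 183.5915] [322.8708 183.6615] [[ 0.5151 -0.2017  0.197 ]]
```

Emit:
jog_arm([
  [[0, 0, 1, 0, 0, 0, 0], [0, 0, 1, 0, 0, 0, 0], [0, 0, 1, 0, 0, 0, 0], [0, 0, 1, 0, 0, 0, 0]],
])

```text
time_s: 4.05
tool_pos: [0.5149, -0.2018, 0.2536]
tool_rot: [180.0, -0.0, -179.8]
force: [1.1, 0.4, 1.5]
grip_width: 0.0873
grasp_force: 0.0
```

Emit:
jog_arm([
  [[0, 0, 0.5, 0, 0, 0, 0], [0, 0, 0.8, 0, 0, 0, 0], [0, 0, 1, 0, 0, 0, 0], [0, 0, 1, 0, 0, 0, 0]],
])

```text
time_s: 4.45
tool_pos: [0.5158, -0.2026, 0.1539]
tool_rot: [-180.0, 0.1, -179.9]
force: [0.5, -0.2, -0.6]
grip_width: 0.0869
grasp_force: 0.0
```

Emit:
jog_arm([
  [[0, 0.01, 0.03, 0, 0, 0, 0], [0, 0.01, 0.03, 0, 0, 0, 0.5], [0, 0.01, 0.03, 0, 0, 0, 0.9], [0, 0.01, 0.03, 0, 0, 0, 1], [0, 0.01, 0.03, 0, 0, 0, 1]],
], grip_force=25)

```text
time_s: 4.95
tool_pos: [0.515, -0.202, 0.1504]
tool_rot: [-180.0, 0.1, -179.9]
force: [0.3, 0.4, 0.1]
grip_width: 0.0626
grasp_force: 0.0
```

Emit:
jog_arm([
  [[0, 0, 0, 0, 0, 0, 1], [0, 0, 0, 0, 0, 0, 1], [0, 0, 0, 0, 0, 0, 1], [0, 0, 0, 0, 0, 0, 1]],
])

```text
time_s: 5.35
tool_pos: [0.5145, -0.2019, 0.1497]
tool_rot: [180.0, -0.0, -179.9]
force: [1.2, 0.8, -0.2]
grip_width: 0.0308
grasp_force: 0.0
```

Emit:
jog_arm([
  [[0, 0, 0, 0, 0, 0, 1], [0, 0, 0, 0, 0, 0, 1], [0, 0, 0, 0, 0, 0, 1], [0, 0, 0, 0, 0, 0, 1]],
])

```text
time_s: 5.75
tool_pos: [0.5146, -0.2018, 0.1497]
tool_rot: [180.0, -0.0, -179.9]
force: [0.9, 1.2, -0.2]
grip_width: 0.0246
grasp_force: 25.0
```

Emit:
jog_arm([
  [[0, 0, -0.1, 0, 0, 0, 1], [0, 0, -0.3, 0, 0, 0, 1], [0, 0, -0.5, 0, 0, 0, 1], [0, 0, -0.8, 0, 0, 0, 1], [0, 0, -1, 0, 0, 0, 1]],
])

```text
time_s: 6.25
tool_pos: [0.515, -0.2024, 0.2523]
tool_rot: [-180.0, 0.1, -179.9]
force: [0.5, -0.2, -1.5]
grip_width: 0.0242
grasp_force: 25.0
```

Emit:
jog_arm([
  [[0, 0, -0.4, 0, 0, 0, 1], [0, 0.3, -0.7, 0, 0, 0, 1], [0.2, 0.7, -0.7, 0, 0, 0, 1], [0.2, 1, -0.7, 0, 0, 0, 1]],
])

```text
time_s: 6.65
tool_pos: [0.4935, -0.1008, 0.3218]
tool_rot: [179.9, 0.1, -180.0]
force: [0.8, -1.0, -1.7]
grip_width: 0.0243
grasp_force: 25.0
```

Emit:
jog_arm([
  [[0.1, 0.4, 0, 0, 0, 0, 1], [0.2, 0.8, 0, 0, 0, 0, 1], [0.33, 1, 0, 0, 0, 0, 1], [0.33, 1, 0, 0, 0, 0, 1]],
])

```text
time_s: 7.05
tool_pos: [0.4601, 0.0017, 0.3204]
tool_rot: [179.9, 0.0, -179.5]
force: [-0.8, 1.2, -0.3]
grip_width: 0.0248
grasp_force: 25.0
```

Emit:
jog_arm([
  [[0, 0.3, 0, 0, 0, 0, 1], [0, 0.6, 0, 0, 0, 0, 1], [0, 0.9, 0, 0, 0, 0, 1], [0, 1, 0, 0, 0, 0, 1]],
])

```text
time_s: 7.45
tool_pos: [0.4612, 0.1004, 0.3199]
tool_rot: [180.0, 0.0, -179.7]
force: [0.9, 0.6, -1.7]
grip_width: 0.0239
grasp_force: 25.0
```

Emit:
jog_arm([
  [[0, 0.2, 0, 0, 0, 0, 1], [0, 0.35, 0, 0, 0, 0, 1], [0, 0.35, 0, 0, 0, 0, 1], [0, 0.35, 0, 0, 0, 0, 1]],
])

```text
time_s: 7.85
tool_pos: [0.4615, 0.1318, 0.3198]
tool_rot: [-179.9, 0.0, -180.0]
force: [0.5, -0.3, -1.1]
grip_width: 0.0245
grasp_force: 25.0
```

```bash
python3 - <<'E'
from h import *
np.set_printoptions(precision=4,suppress=True)
o=env.get_obs(); print(o["tool_pos"],o["tool_rot"],o["qpos"]); c=cam("wrist"); I,D=env.read_camera("wrist")
np.savez("pics/w3.npz",I=I,D=D,R=c[2],t=c[3],K=c[0],k1=c[1])
J=np.ascontiguousarray(I[...,::-1]); print("ring exp",proj(c,[.4624,.1335,.134]),"tip exp",proj(c,o["tool_pos"]-[0,0,.140]))
cv2.imwrite("pics/w3.png",cv2.resize(J[100:260,240:400],None,fx=3.7,fy=3.7,interpolation=cv2.INTER_CUBIC))
E
```

```text
[0.4615 0.1318 0.3198] [-179.9445    0.0095 -179.974 ] [-35.3375  -4.8889  15.0807  95.508    1.326   89.2238  69.6986]
ring exp [[325.0289 179.9567]] tip exp [[323.7828 186.1554]]
```

View pics/w3.png

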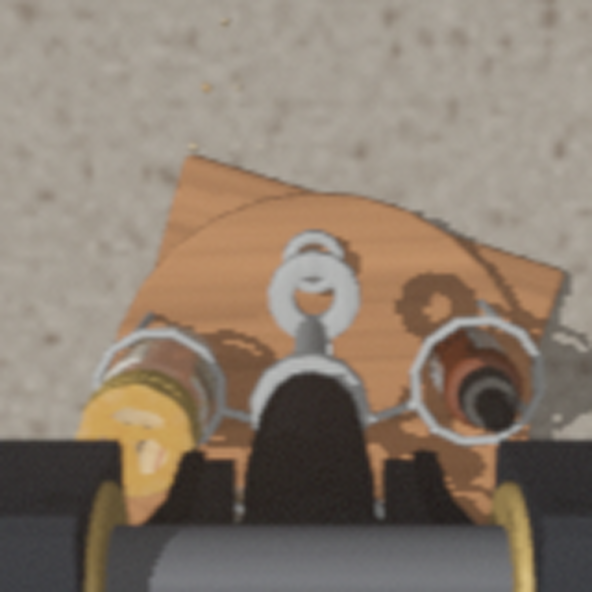

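The view shows the steel's tip at pixel (324.3,186) and the eyelet centre at (324.9,180), both within a pixel of their predictions, so the steel hangs straight in the grip and is 1–2 mm short of the hole in y.

Emit:
jog_arm([
  [[-0.01, 0.017, 0.2, 0, 0, 0, 1], [-0.01, 0.017, 0.38, 0, 0, 0, 1], [-0.01, 0.017, 0.38, 0, 0, 0, 1]],
])

```text
time_s: 8.2
tool_pos: [0.461, 0.1328, 0.2796]
tool_rot: [-179.9, -0.2, 180.0]
force: [-1.0, 0.6, -1.1]
grip_width: 0.024
grasp_force: 25.0
```

Emit:
jog_arm([
  [[0, 0, 0.1, 0, 0, 0, 1], [0, 0, 0.2, 0, 0, 0, 1], [0, 0, 0.3, 0, 0, 0, 1], [0, 0, 0.3, 0, 0, 0, 1]],
])

```text
time_s: 8.6
tool_pos: [0.4613, 0.1343, 0.2502]
tool_rot: [-179.9, -0.1, -179.9]
force: [-0.5, -0.0, -2.5]
grip_width: 0.0241
grasp_force: 25.0
```

Emit:
jog_arm([
  [[0, 0, 0.12, 0, 0, 0, 1], [0, 0, 0.24, 0, 0, 0, 1], [0, 0, 0.36, 0, 0, 0, 1], [0, 0, 0.45, 0, 0, 0, 1], [0, 0, 0.45, 0, 0, 0, 1]],
])

```text
time_s: 9.1
tool_pos: [0.4611, 0.1344, 0.2049]
tool_rot: [-179.9, -0.2, -179.9]
force: [0.3, -0.5, -1.4]
grip_width: 0.0249
grasp_force: 25.0
```

Emit:
jog_arm([
  [[0, 0, 0.07, 0, 0, 0, 1], [0, 0, 0.13, 0, 0, 0, 1], [0, 0, 0.18, 0, 0, 0, 1], [0, 0, 0.2, 0, 0, 0, 1], [0, 0, 0.2, 0, 0, 0, 1]],
])

```text
time_s: 9.6
tool_pos: [0.462, 0.1347, 0.1865]
tool_rot: [-180.0, -0.0, -179.9]
force: [-0.4, 0.2, -1.3]
grip_width: 0.0244
grasp_force: 25.0
```

Emit:
jog_arm([
  [[0, 0, 0.02, 0, 0, 0, 1], [0, 0, 0.02, 0, 0, 0, 1], [0, 0, 0.02, 0, 0, 0, 1]],
])

```text
time_s: 9.9
tool_pos: [0.4622, 0.1348, 0.1849]
tool_rot: [180.0, 0.0, -179.9]
force: [-0.3, 0.0, -1.8]
grip_width: 0.0245
grasp_force: 25.0
```

Emit:
jog_arm([
  [[0, 0, 0.01, 0, 0, 0, 1], [0, 0, 0.01, 0, 0, 0, 1], [0, 0, 0.01, 0, 0, 0, 1]],
])

```text
time_s: 10.2
tool_pos: [0.4622, 0.1347, 0.1838]
tool_rot: [180.0, 0.0, -179.9]
force: [-0.3, 0.7, -1.0]
grip_width: 0.0242
grasp_force: 25.0
```

Emit:
jog_arm([
  [[0, 0, 0.01, 0, 0, 0, 1], [0, 0, 0.01, 0, 0, 0, 1], [0, 0, 0.01, 0, 0, 0, 1]],
])

```text
time_s: 10.5
tool_pos: [0.4626, 0.1348, 0.1836]
tool_rot: [180.0, 0.1, -179.9]
force: [-0.6, -0.3, 5.4]
grip_width: 0.0244
grasp_force: 25.0
```

The guard touches down with 5 N upward at TCP z 0.1836, exactly the predicted height.

```bash
python3 - <<'E'
import numpy as np
r=.072; a0=182.5; P=lambda a:r*np.array([np.cos(np.radians(a)),np.sin(np.radians(a))])
for k in range(8):
    b=a0+15.5*k; print("%.1f"%b,[[round(float(-(P(b+3.1*i)-P(b))[0]*10),2),round(float((P(b+3.1*i)-P(b))[1]*10),2)] for i in range(1,6)])
E
```

```text
182.5 [[-0.0, -0.04], [-0.01, -0.08], [-0.01, -0.12], [-0.02, -0.15], [-0.03, -0.19]]
198.0 [[-0.01, -0.04], [-0.03, -0.07], [-0.04, -0.11], [-0.06, -0.14], [-0.08, -0.17]]
213.5 [[-0.02, -0.03], [-0.05, -0.06], [-0.07, -0.09], [-0.1, -0.12], [-0.13, -0.15]]
229.0 [[-0.03, -0.02], [-0.06, -0.05], [-0.09, -0.07], [-0.13, -0.09], [-0.16, -0.11]]
244.5 [[-0.04, -0.02], [-0.07, -0.03], [-0.11, -0.04], [-0.15, -0.05], [-0.18, -0.06]]
260.0 [[-0.04, -0.01], [-0.08, -0.01], [-0.12, -0.01], [-0.16, -0.01], [-0.19, -0.01]]
275.5 [[-0.04, 0.0], [-0.08, 0.01], [-0.11, 0.02], [-0.15, 0.03], [-0.19, 0.04]]
291.0 [[-0.04, 0.01], [-0.07, 0.03], [-0.11, 0.05], [-0.14, 0.07], [-0.17, 0.09]]
```

Emit:
jog_arm([
  [[0, 0, -0.005, 0, 0, 0, 1], [0, 0, -0.005, 0, 0, 0, 1]],
])

```text
time_s: 10.7
tool_pos: [0.4624, 0.1349, 0.1836]
tool_rot: [180.0, 0.0, -179.9]
force: [-0.9, -0.1, 4.1]
grip_width: 0.0246
grasp_force: 25.0
```

Emit:
jog_arm([
  [[0, -0.04, 0, 0, 0, 0, 1], [-0.01, -0.08, 0, 0, 0, 0, 1], [-0.01, -0.12, 0, 0, 0, 0, 1], [-0.02, -0.15, 0, 0, 0, 0, 1], [-0.03, -0.19, 0, 0, 0, 0, 1]],
])

```text
time_s: 11.2
tool_pos: [0.4657, 0.1157, 0.1836]
tool_rot: [180.0, 0.1, -179.9]
force: [0.4, 1.6, 4.6]
grip_width: 0.0244
grasp_force: 25.0
```

Emit:
jog_arm([
  [[-0.01, -0.04, 0, 0, 0, 0, 1], [-0.03, -0.07, 0, 0, 0, 0, 1], [-0.04, -0.11, 0, 0, 0, 0, 1], [-0.06, -0.14, 0, 0, 0, 0, 1], [-0.08, -0.17, 0, 0, 0, 0, 1]],
])

```text
time_s: 11.7
tool_pos: [0.4734, 0.0989, 0.1836]
tool_rot: [180.0, 0.0, -179.9]
force: [0.4, 2.2, 5.9]
grip_width: 0.0246
grasp_force: 25.0
```

Emit:
jog_arm([
  [[-0.02, -0.03, 0, 0, 0, 0, 1], [-0.05, -0.06, 0, 0, 0, 0, 1], [-0.07, -0.09, 0, 0, 0, 0, 1], [-0.1, -0.12, 0, 0, 0, 0, 1], [-0.13, -0.15, 0, 0, 0, 0, 1]],
])

```text
time_s: 12.2
tool_pos: [0.4862, 0.0841, 0.1836]
tool_rot: [179.9, -0.0, -179.9]
force: [-0.6, 1.8, 4.9]
grip_width: 0.0245
grasp_force: 25.0
```

Emit:
jog_arm([
  [[-0.03, -0.02, 0, 0, 0, 0, 1], [-0.06, -0.05, 0, 0, 0, 0, 1], [-0.09, -0.07, 0, 0, 0, 0, 1], [-0.13, -0.09, 0, 0, 0, 0, 1], [-0.16, -0.11, 0, 0, 0, 0, 1]],
])

```text
time_s: 12.7
tool_pos: [0.5022, 0.0733, 0.1836]
tool_rot: [179.9, -0.0, -179.9]
force: [-0.3, 1.9, 6.3]
grip_width: 0.0243
grasp_force: 25.0
```

```bash
python3 - <<'E'
from h import *
np.set_printoptions(precision=4,suppress=True)
o=env.get_obs(); print(o["time_s"],o["tool_pos"],o["force"],o["wrist_torque"],o["qpos"])
for n in("scene","side"):
    I,D=env.read_camera(n); C=cloud(cam(n),D); hsv=cv2.cvtColor(I,cv2.COLOR_RGB2HSV)
    y=(hsv[...,0]>18)&(hsv[...,0]<32)&(hsv[...,1]>120)&(C[...,2]>.12)&(C[...,2]<.155)&(np.hypot(C[...,0]-.534,C[...,1]-.137)<.11)
    k,l,s,ce=cv2.connectedComponentsWithStats(y.astype(np.uint8))
    for j in range(1,k):
        if s[j,4]>8:
            q=C[l==j]; t=np.median(q[q[:,2]>.135],axis=0); print(n,s[j,4],t,"angle",np.degrees(np.arctan2(t[1]-.137,t[0]-.534))%360)
    cv2.imwrite("pics/%s4.png"%n,I[...,::-1])
E
```

```text
12.7 [0.5022 0.0733 0.1836] [-0.3225  1.9124  6.2717] [0.7221 0.109  0.0441] [-30.8379   1.2503  19.9739 105.2597  -0.5177  73.5659  79.3828]
scene 86 [0.5884 0.0965 0.1422] angle 323.35505447872333
scene 92 [0.6016 0.1852 0.1422] angle 35.498753291639765
side 65 [0.6043 0.1617 0.1423] angle 19.395292313441214
side 69 [0.5946 0.0792 0.1433] angle 316.3590422200275
```

Emit:
jog_arm([
  [[-0.04, -0.02, 0, 0, 0, 0, 1], [-0.07, -0.03, 0, 0, 0, 0, 1], [-0.11, -0.04, 0, 0, 0, 0, 1], [-0.15, -0.05, 0, 0, 0, 0, 1], [-0.18, -0.06, 0, 0, 0, 0, 1]],
])

```text
time_s: 13.3
tool_pos: [0.5201, 0.0674, 0.1836]
tool_rot: [179.9, -0.0, -179.9]
force: [-1.7, 2.9, 6.6]
grip_width: 0.0242
grasp_force: 25.0
```

Emit:
jog_arm([
  [[-0.04, -0.01, 0, 0, 0, 0, 1], [-0.08, -0.01, 0, 0, 0, 0, 1], [-0.12, -0.01, 0, 0, 0, 0, 1], [-0.16, -0.01, 0, 0, 0, 0, 1], [-0.19, -0.01, 0, 0, 0, 0, 1]],
])

```text
time_s: 13.8
tool_pos: [0.5388, 0.0664, 0.1836]
tool_rot: [179.9, -0.1, -179.9]
force: [-1.1, 2.2, 7.5]
grip_width: 0.0244
grasp_force: 25.0
```

Emit:
jog_arm([
  [[-0.04, 0, 0, 0, 0, 0, 1], [-0.08, 0.01, 0, 0, 0, 0, 1], [-0.11, 0.02, 0, 0, 0, 0, 1], [-0.15, 0.03, 0, 0, 0, 0, 1], [-0.19, 0.04, 0, 0, 0, 0, 1]],
])

```text
time_s: 14.3
tool_pos: [0.5574, 0.0703, 0.1837]
tool_rot: [179.9, -0.1, -179.9]
force: [-2.4, 2.5, 7.7]
grip_width: 0.0247
grasp_force: 25.0
```

Emit:
jog_arm([
  [[-0.04, 0.01, 0, 0, 0, 0, 1], [-0.07, 0.03, 0, 0, 0, 0, 1], [-0.11, 0.05, 0, 0, 0, 0, 1], [-0.14, 0.07, 0, 0, 0, 0, 1], [-0.17, 0.09, 0, 0, 0, 0, 1]],
])

```text
time_s: 14.8
tool_pos: [0.5743, 0.0788, 0.1837]
tool_rot: [180.0, -0.1, -179.9]
force: [-2.9, 0.6, 9.2]
grip_width: 0.0242
grasp_force: 25.0
```

Emit:
jog_arm([
  [[0, 0, -0.003, 0, 0, 0, 1], [0, 0, -0.003, 0, 0, 0, 1]],
])

```text
time_s: 15.0
tool_pos: [0.5745, 0.0793, 0.1837]
tool_rot: [180.0, -0.1, -179.9]
force: [-1.7, 1.9, 6.3]
grip_width: 0.0245
grasp_force: 25.0
```

```bash
python3 - <<'E'
from h import *
np.set_printoptions(precision=4,suppress=True)
o=env.get_obs(); print(o["time_s"],o["tool_pos"],o["force"],o["qpos"])
L=[]
for n,(x0,y0) in dict(scene=(260,190),side=(300,160)).items():
    I,D=env.read_camera(n); np.savez("pics/%s5.npz"%n,I=I,D=D); L.append(cv2.resize(np.ascontiguousarray(I[y0:y0+105,x0:x0+100,::-1]),None,fx=4,fy=4,interpolation=cv2.INTER_CUBIC))
cv2.imwrite("pics/f5.png",np.hstack(L))
c=cam("wrist"); I,D=env.read_camera("wrist"); np.savez("pics/w5.npz",I=I,D=D,R=c[2],t=c[3],K=c[0],k1=c[1]); cv2.imwrite("pics/w5.png",I[...,::-1])
E
```

```text
15.0 [0.5745 0.0793 0.1837] [-1.7061  1.9291  6.311 ] [-29.1256  10.6624  21.2563  95.6613  -4.0512  74.5178  82.9938]
```

View pics/f5.png

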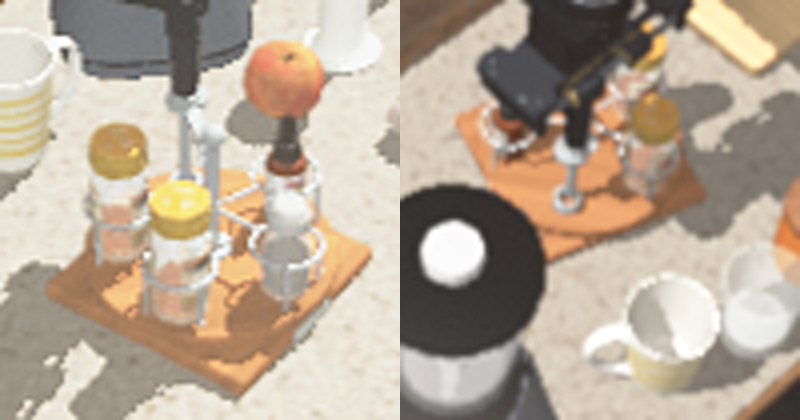

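View pics/w5.png

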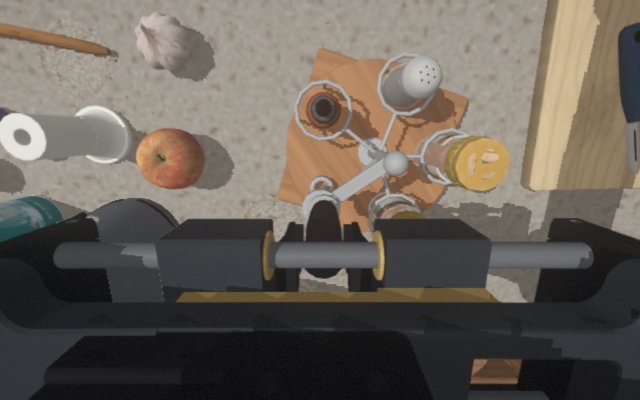

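The scene and wrist views show all jars upright, the salt shaker near the card holder (cap at wrist (424,75), hoop at (409,85)), and the plinth's front corners at (321,48) and (468,98). The steel sits in the eyelet at (322,205).

```bash
python3 - <<'E'
from h import *
np.set_printoptions(precision=4,suppress=True)
z=np.load("pics/w5.npz"); I,D=z["I"],z["D"]; c=(z["K"],float(z["k1"]),z["R"],z["t"]); C=cloud(c,D)
P=plane(c,[[320.5,48],[468,98]],.016); d=P[1]-P[0]; yaw=np.arctan2(-d[0],d[1]); print("front",P,np.linalg.norm(d),np.degrees(yaw))
ball=plane(c,[[397,163]],.150)[0]; cap=plane(c,[[425,75]],.122)[0]; hoop=plane(c,[[409,84]],.076)[0]; eye=plane(c,[[322,205]],.134)[0]
print("capz",C[75,424],"cap",cap,"hoop",hoop,"ball",ball)
M=(P[0]+P[1])/2
for nm,A in(("ball",ball),("prior",np.array([.5337,.1372,0])),("mid+95",M+.095*np.array([np.cos(yaw),np.sin(yaw),0]))):
  for yw in(yaw,np.radians(-17.5)):
    X=np.array([np.cos(yw),np.sin(yw)]); Y=np.array([-X[1],X[0]])
    print(nm,A[:2],"%.1f"%np.degrees(yw),[("%s x %.4f y %.4f"%(n,(q-A)[:2]@X,(q-A)[:2]@Y)) for n,q in(("cap",cap),("hoop",hoop))])
t=env.get_obs()["tool_pos"]; print("eyelet angle from tool",np.degrees(np.arctan2(t[1]-.1372,t[0]-.5337))%360)
E
```

```text
front [[0.4188 0.0756 0.016 ]
 [0.4728 0.251  0.016 ]] 0.18355161688673471 -17.08758097636379
capz [0.4661 0.1604 0.1229] cap [0.4659 0.1615 0.122 ] hoop [0.466  0.1624 0.076 ] ball [0.5341 0.1361 0.15  ]
ball [0.5341 0.1361] -17.1 ['cap x -0.0727 y 0.0043', 'hoop x -0.0729 y 0.0051']
ball [0.5341 0.1361] -17.5 ['cap x -0.0727 y 0.0038', 'hoop x -0.0729 y 0.0046']
prior [0.5337 0.1372] -17.1 ['cap x -0.0719 y 0.0033', 'hoop x -0.0721 y 0.0041']
prior [0.5337 0.1372] -17.5 ['cap x -0.0720 y 0.0028', 'hoop x -0.0721 y 0.0036']
mid+95 [0.5366 0.1354] -17.1 ['cap x -0.0752 y 0.0042', 'hoop x -0.0754 y 0.0050']
mid+95 [0.5366 0.1354] -17.5 ['cap x -0.0753 y 0.0037', 'hoop x -0.0755 y 0.0045']
eyelet angle from tool 305.14300401679105
```

Emit:
jog_arm([
  [[-0.015, 0.01, 0, 0, 0, 0, 1], [-0.03, 0.02, 0, 0, 0, 0, 1], [-0.03, 0.02, 0, 0, 0, 0, 1], [-0.03, 0.02, 0, 0, 0, 0, 1], [-0.03, 0.02, 0, 0, 0, 0, 1]],
])

```text
time_s: 15.65
tool_pos: [0.5772, 0.0811, 0.1837]
tool_rot: [180.0, -0.1, -179.9]
force: [-1.3, 0.3, 7.2]
grip_width: 0.0241
grasp_force: 25.0
```

Emit:
jog_arm([
  [[0, 0, 0, 0, 0, 0, 1], [0, 0, 0, 0, 0, 0, 1], [0, 0, 0, 0, 0, 0, 1], [0, 0, 0, 0, 0, 0, 1], [0, 0, 0, 0, 0, 0, 1]],
])

```text
time_s: 16.15
tool_pos: [0.5772, 0.0811, 0.1837]
tool_rot: [180.0, -0.1, -179.9]
force: [-2.2, 1.7, 7.0]
grip_width: 0.0242
grasp_force: 25.0
```

```bash
python3 - <<'E'
from h import *
np.set_printoptions(precision=4,suppress=True)
o=env.get_obs(); print(o["tool_pos"],o["tool_rot"],o["force"],o["grasp_force"])
c=cam("wrist"); I,D=env.read_camera("wrist"); C=cloud(c,D); v,u=np.mgrid[0:400,0:640]
hsv=cv2.cvtColor(I,cv2.COLOR_RGB2HSV)
m=(C[...,2]>.113)&(C[...,2]<.126)&(np.hypot(u-425,v-75)<30)
cap=plane(c,[[u[m].mean(),v[m].mean()]],.12)[0]; print(m.sum(),u[m].mean(),v[m].mean(),cap)
q=(cap-[.5337,.1368,0])[:2]
for a in(-16.5,-17.5): X=np.array([np.cos(np.radians(a)),np.sin(np.radians(a))]); print(a,q@X,q@[-X[1],X[0]])
# steel: underside of the guard relative to the eyelet, seen by scene camera
d=np.load("pics/scene5.npz"); I2,D2=env.read_camera("scene"); cs=cam("scene"); e=o["tool_pos"]*[1,1,0]+[0,0,.134]; print("eyelet px",proj(cs,e),"apple moved?",np.abs(I2.astype(int)[200:222,318:345]-d["I"].astype(int)[200:222,318:345]).max())
E
```

```text
[0.5772 0.0811 0.1837] [ 179.9723   -0.1321 -179.8944] [-2.2079  1.676   6.9794] 25.000958782620728
1248 417.63221153846155 71.89182692307692 [0.4659 0.1578 0.12  ]
-16.5 -0.0709847595744144 0.0008289249642773231
-17.5 -0.07098841498709141 -0.0004100561599552563
eyelet px [[305.4675 213.8033]] apple moved? 34
```

```bash
python3 -c "
from cell import env
print(env.sign_off())"
```

```text
the job is handed in; nothing more can be done
None
```

The steel is through the eyelet with its guard resting on it and the handle still gripped at 25 N. The salt shaker stands at the plinth's front, within about 1 mm of its centre line by my last measurement. The job is handed in at about 16 s, with no verdict returned.

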